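# Press a sealed microplate home in the mixer

## Task

A sealed 96-well plate is standing up on the lift pins of the microplate mixer. Take the hand press from its tray and with its flat sole push the plate slowly and gently down, squarely and level all the way, until it is fully down on the heating block and both spring catches hold it there; then stand the press back in its tray. Leave the tube racks where they are.

Things in the scene. Friction and masses are not known exactly. Their poses are not given: they have to be found in the camera images.
- press: Hand press: flat aluminium sole 66 mm (its x) by 100 mm (its y), 12 mm thick with black rubber underside, a 20 mm round stem, and on it an upright blue grip block 24 mm (x) by 60 mm (y), 36 to 78 mm above the underside: take it across the 24 mm. 0.26 to 0.42 kg. Origin at the centre of the underside, z up. Starts standing in the tray, its y along the tray's y within 5 degrees.
- tray: Shallow steel tray, fixed to the bench, 102 mm (x) by 138 mm (y) outside, walls 3 mm thick and 10 mm high, floor 3 mm thick. Origin at the centre of its underside, z up. The press belongs about central in it, flat on the floor (press origin 3 mm above tray origin), long side along the tray's long side.
- mixer: Microplate mixer: white housing 250 mm (its x) by 205 mm (its y), blue control panel on its -x face, fixed. Origin at the centre of its underside, z up. The deck on top (top face z = 105 mm) carries the plate nest, centred at x = +20 mm: eight grey guide lugs up to z = 131 mm leave the plate 1 mm of play; four sprung lift pins push it up with 5 N, rising to 7 to 9 N at the bottom.
- plate: 96-well plate, white plastic with dark red wells and a sealed flat top, 85.5 mm (its x) by 127.8 mm (its y) over the foot flange, upper body 78.5 by 120.8 mm, 14.4 mm tall, 90 g. Origin at the centre of its underside, z up. Starts level on the lift pins, axes along the mixer's. To be pushed only with the press; tipping it over 2 degrees or bearing on it with over 20 N harms it.
- orange_rack: Orange tube rack, 62 x 62 mm, 50 mm tall, with purple-capped tubes up to 86 mm; loose. Origin at the centre of its underside. Bystander.
- blue_rack: Blue tube rack, 62 x 62 mm, 50 mm tall, one purple-capped tube up to 86 mm; loose. Origin at the centre of its underside. Bystander.
- purple_rack: Low purple rack, 85 x 125 mm, 45 mm tall; loose. Origin at the centre of its underside. Bystander.
- nest (a point): Centre of the raised plate's underside, 127 mm above the mixer's. Under it is the dark heating block, the hard stop; blocks differ: the travel is 10 to 18 mm, not measured, to be felt. Orange spring catches at the short sides add up to 4 N, then snap over the plate's 2.5 mm foot in the last 1 mm. 15 N on the press is plenty; meeting the block faster than 10 mm/s can jolt past 20 N.
Mind the look-alikes: they are no part of the job. Leave any green or turquoise look-alike of the press alone. What is shaped like the tray but orange is not meant.

How it is judged:
On the way, in this order (a step that is already met when the one before it is completed fails the run):
1. the press is lifted out of its tray (height (world z) of press above 0.05 m), for 0.1 s.
2. the press pushes the plate home: on the block, level (contact force between press and plate above 5 N and contact force between plate and heating_block_c0 above 2 N and angle between plate's own z axis and vertical below 0.015 rad), for 0.1 s.
At the end, for the whole second after the job is handed in: The plate stays down in the nest, held by both catches: its underside lower than 120 mm above the mixer's underside and level within 0.015 rad. The press stands at rest on the tray's floor (within 2 mm), upright within 0.03 rad, its centre within 20 mm of the tray's (z of plate in the frame of mixer below 0.12 m and angle between plate's own z axis and vertical below 0.015 rad and horizontal distance between press and tray below 0.02 m and z of press in the frame of tray below 0.005 m and angle between press's own z axis and vertical below 0.03 rad and linear speed of each of press, plate below 0.01 m/s); the robot touches nothing.
It fails at once if the press bears on the plate with more than 20 N (contact force between press and plate above 20 N).
It fails at once if the plate tips by more than 0.04 rad (angle between plate's own z axis and vertical above 0.04 rad).
It fails at once if the robot itself touches the plate (contact force between any of the fingers, the arm and plate above 0.5 N).
It fails at once if the press is dropped (contact force between the fingers and press below 0.1 N and linear speed of press above 0.3 m/s).
It fails at once if a tube rack is shifted by more than 15 mm (distance of any of orange_rack, blue_rack, purple_rack from where it was at the start of the episode above 0.015 m).
It also fails if it takes over 61 s, if anything falls off the work surface, if the arm or the gripper's body presses on something with over 40 N, if the wrist force passes 120 N, or if a joint passes its speed limit or range.

## Robot

A 6-joint arm with a two-finger parallel gripper is mounted at the origin on the work surface. World frame = base frame: x ahead of the robot, y to its left, z up, the work surface at z = 0. Lengths are in m, angles in rad, forces in N, time in s.
With the tool pointing down it reaches from about 0.325 to 1 m from the base axis. Payload 5.1 kg.
Tool frame: the origin (TCP) lies midway between the tips of the shut fingers; the grasp point (between the pads) lies 19 mm behind it (grip_depth is the distance from the TCP to the grasp point, in m); z points along the fingers, y is the line along which they close (so a half turn about z gives the same grasp; the last joint's range is limited). The gripper opens to 85 mm and grips with 20 to 120 N. Pads are 22 mm wide; open, the fingers measure 114 mm over their backs; the gripper's body (76 mm by 85 mm) begins 54 mm behind the grasp point. The pads swing forward as they close: fully open they stand 13 mm farther back than shut.
Start: joints at [-1.413, 0.124, 1.65, -0, 1.367, -0.083], TCP at [0.155, -0.631, 0.231] pointing down, gripper open.
Joint ranges: [-2.61, 2.61], [-1.02, 2.33], [0.03, 2.71], [-1.35, 4.49], [0.32, 2.68], [-2.91, 2.91]. Speed limits (rad/s): [2.57, 2.57, 3.14, 3.14, 3.14, 3.14].

## Interface

Orientations are given as a unit quaternion [x, y, z, w].
In Python, from station import * gives the robot as it stands.
- The arm moves only by the tool servo_tool, never from a script. Its argument "steps" is a list of rows, each a list of 4 numbers: the shift along the world's x, y, z scaled (see below), then the turn about the world's z scaled (see below). A call has 1 to 5 rows; each row shifts and turns the commanded pose from where the row before left it; what a row does not reach is not made up. The controller multiplies each number of a shift by 0.12 m and each number of a turn by 10 degrees. A row lasts 1/8 s, in which the tool goes at most 62.5 mm and 10.7 degrees, less where a joint would pass 70% of its speed; a pose out of reach is approached as far as the arm can. A call with a number of a shift or a turn outside -1 to 1 is refused whole. A call with a gripper value outside its range is refused whole. "gripper" is the opening, from -1 (shut) to 1 (fully open), set as the call begins (left out, the last holds). The fingers move at their own pace and stop on an object; the grip force is fixed at half the most. Time passes only in rows, so rows that do not move let the fingers close. It gives the time, the measured TCP pose, the force, the opening and the grip force at its end, in the units of the state.
- observe(): the state, without advancing time (a new reading comes with each control period).
- grab_frame(name): name is "side" or "top"; returns the picture (400x640x3 uint8, blue, green, red); there is no depth.
- camera_params(name): a dict with "fov_y" (degrees; the focal length in pixels is half the picture's height over the tangent of half this angle, whatever the lens; pixels are square), "cx", "cy" (the principal point, pixels), "extrinsics" (4x4, takes a point from camera to world coordinates). Camera axes: x right, y up, looking along -z (the intrinsics and any distortion apply to the point x, -y, -z); pixel columns grow to the right and rows downward; lengths in m; the calibration is good to about 2 mm. A picture is of the moment at which its call begins. camera_params takes no time and is no camera call.
- finish_job(): hands the job in; it is judged then, once.
The state is a dict: "time": time; "qpos": joint angles; "qd": joint speeds; "joint_torque": joint torques, N m; "eef_pos": TCP position; "tcp_rot": TCP orientation; "wrist_force": force on the tool from outside, world axes, zero at the start; "wrist_torque": the same for the moment, N m; "grip_width": opening from 0.0 (shut) to 1.0 (fully open); "grasp_force": force on a finger pad.
Only numpy, scipy, OpenCV 4.12 (cv2) and the standard library are available. Lean on these libraries where they do the work, as an engineer would, in place of code of your own. Each camera call takes 0.05 s, during which the arm holds its last target. There are 200 camera calls.

## Working session

There is one attempt and no reset: what is moved stays moved. The work goes in short steps, Python scripts to look and compute and a tool call to move; the robot and the scene stay as the last step left them, time stands still between calls to the robot, and variables do not carry over. Pictures are saved under pics/ and viewed, at most 10 in all, crops included, and the job is handed in when it is done.

Besides the shell and the picture viewer there is one more tool, called after ">>>" as name(argument=value, ...), one argument or row to a line, values as JSON. servo_tool: Moves the arm, as the interface text tells. Its arguments: {"type":"object","properties":{"steps":{"type":"array"},"gripper":{"type":"number"}},"required":["steps"]}

```bash
mkdir -p pics; python3 - <<'E'
from station import *
import cv2
for n in("top","side"):
    cv2.imwrite(f"pics/{n}0.png",grab_frame(n)); print(n,camera_params(n))
print(observe())
E
```

```text
top {'fov_y': 47.99296863527484, 'cx': 316.67358682235965, 'cy': 198.36941426661647, 'extrinsics': array([[ 0.00338744,  0.9728826 , -0.23127468,  0.30684016],
       [-0.9999789 ,  0.00201376, -0.0061754 ,  0.09668127],
       [-0.00554221,  0.23129072,  0.97286889,  1.10344483],
       [ 0.        ,  0.        ,  0.        ,  1.        ]])}
side {'fov_y': 42.1498816893002, 'cx': 322.3667948161381, 'cy': 191.2210030505578, 'extrinsics': array([[-0.94850303,  0.2064582 , -0.24024365,  0.18074342],
       [-0.31646837, -0.6505981 ,  0.69034041,  1.07401452],
       [-0.01377563,  0.73081949,  0.68243176,  1.05567643],
       [ 0.        ,  0.        ,  0.        ,  1.        ]])}
{'time': 0.1, 'qpos': array([-1.41262031e+00,  1.24429066e-01,  1.65153552e+00,  5.20972955e-05,
        1.36752138e+00, -8.25848628e-02]), 'qd': array([ 0.00039858, -0.00118477, -0.00463254, -0.00085928,  0.0015687 ,
        0.00044355]), 'joint_torque': array([ 4.11940719e-04, -4.24933612e+01, -3.66652286e+01, -1.26903078e-04,
        3.99184952e-03, -1.02950804e-05]), 'eef_pos': array([ 0.15489433, -0.63070303,  0.23018409]), 'tcp_rot': array([ 9.92763210e-01,  1.20084605e-01, -1.02817511e-05, -9.46943152e-04]), 'wrist_force': array([ 0.10987108, -0.28917331,  0.6847447 ]), 'wrist_torque': array([-0.0222919 , -0.01106433, -0.01443532]), 'grasp_force': 0.0, 'grip_width': 0.9992209413964224}
```

View pics/top0.png

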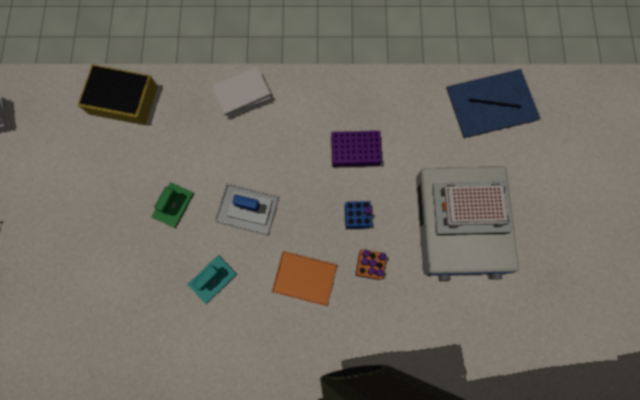

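View pics/side0.png

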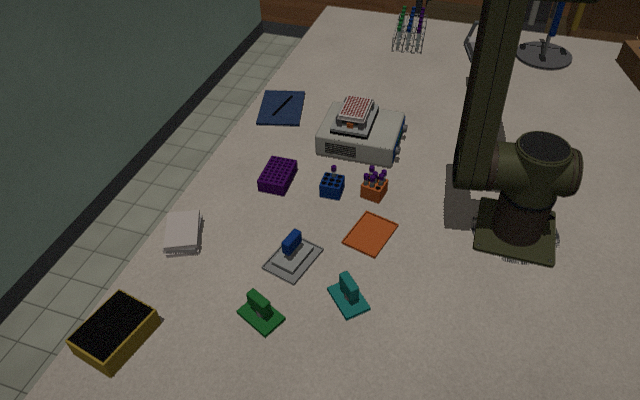

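The top view shows the steel tray and press at about (247,209), the mixer at (467,220) with the plate at (477,204), and the racks between them at about (357,149), (358,214) and (372,264). The green, turquoise and orange look-alikes are off to the left and below. Next I'll take enlarged crops.

```bash
python3 - <<'E'
import cv2,numpy as np
t=cv2.imread("pics/top0.png");s=cv2.imread("pics/side0.png")
def crop(im,x,y,w,h,k):
    c=cv2.resize(im[y:y+h,x:x+w],None,fx=k,fy=k,interpolation=cv2.INTER_CUBIC)
    c=cv2.convertScaleAbs(c,alpha=1.3)
    for i in range(x-x%10+10,x+w,10): cv2.line(c,((i-x)*k,0),((i-x)*k,6),(0,255,255),1);cv2.putText(c,str(i),((i-x)*k-10,16),0,.35,(0,0,255),1)
    for j in range(y-y%10+10,y+h,10): cv2.line(c,(0,(j-y)*k),(6,(j-y)*k),(0,255,255),1);cv2.putText(c,str(j),(6,(j-y)*k+4),0,.35,(0,0,255),1)
    return c
a=crop(t,205,175,80,70,5); b=crop(t,412,158,112,124,4) 
c=np.zeros((600,800,3),np.uint8); 
cv2.imwrite("pics/c1.png",np.hstack([cv2.copyMakeBorder(crop(t,212,180,70,58,5),0,206,0,0,0),crop(t,412,158,108,124,4)])[:600,:800])
cv2.imwrite("pics/c2.png",np.hstack([crop(s,258,224,70,62,6),cv2.copyMakeBorder(crop(s,310,90,75,62,5),0,62,0,0,0)])[:600,:800])
E
```

```text
(no output)
```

View pics/c1.png

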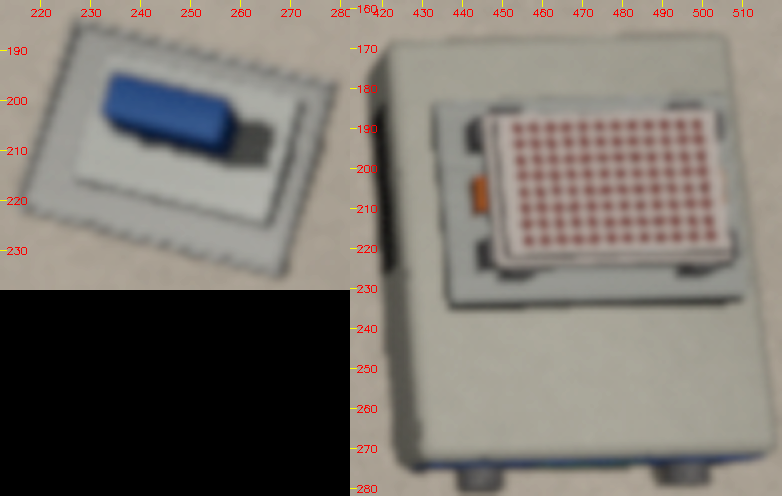

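View pics/c2.png

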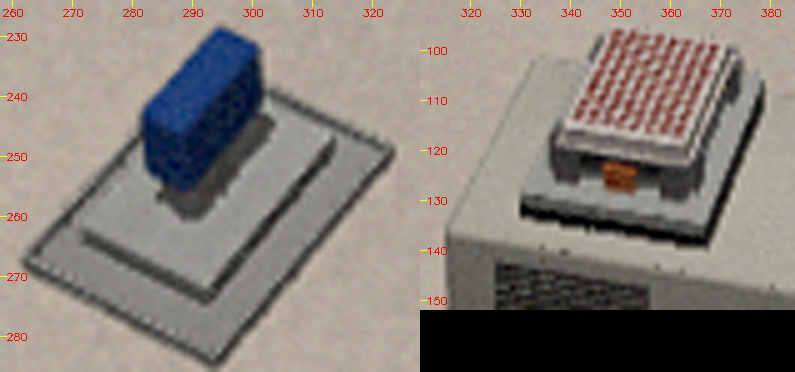

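```bash
cat > geo.py <<'E'
from station import *
import numpy as np
from scipy.optimize import least_squares
def proj(n,P):
    c=camera_params(n);E=c["extrinsics"];p=(np.atleast_2d(P)-E[:3,3])@E[:3,:3]
    f=200/np.tan(np.radians(c["fov_y"]/2))
    return np.c_[c["cx"]+f*p[:,0]/-p[:,2],c["cy"]-f*p[:,1]/-p[:,2]]
def rot(y): return np.array([[np.cos(y),-np.sin(y)],[np.sin(y),np.cos(y)]])
def fit(obs,x0):  # obs: (cam, lx,ly,z, u,v)
    def r(q):
        return np.concatenate([proj(n,np.r_[q[:2]+rot(q[2])@[lx,ly],z])[0]-[u,v] for n,lx,ly,z,u,v in obs])
    s=least_squares(r,x0,loss="soft_l1")
    print(s.x[:2].round(4),"yaw",np.degrees(s.x[2]).round(2));print(r(s.x).reshape(-1,2).round(1).tolist());return s.x
E
python3 - <<'E'
from geo import *
T,S="top","side"
a,b,z=.051,.069,.01
tray=[(T,a,b,z,227.2,184.4),(T,a,-b,z,279.4,197),(T,-a,-b,z,268.6,235.4),(T,-a,b,z,216.4,222.4),(S,a,b,z,262,267.7),(S,-a,b,z,293.7,285),(S,-a,-b,z,323.3,249)]
x0=[.55,.2,-.2]
for n in(T,S): print(n); fit([o for o in tray if o[0]==n],x0)
fit(tray,x0)
a,b,z=.033,.05,.015; c,d,h=.012,.03,.081
press=[(T,-a,b,z,227,216.4),(T,-a,-b,z,265.6,225.6),(T,a,-b,z,272.8,199.6),(T,c,d,h,234.4,194.4),(T,c,-d,h,258.4,199.6),
(S,a,b,z,271.3,262),(S,-a,b,z,293,272.7),(S,-a,-b,z,313.7,246.7),(S,c,-d,h,295,228.7),(S,-c,-d,h,301,231.3),(S,-c,d,h,288,245.7),(S,c,d,h,282.2,242)]
print("press")
for n in(T,S): fit([o for o in press if o[0]==n],x0)
fit(press,x0)
a,b,z=.0315,.0495,.1414; c,d=.03925,.0604
wt=[(T,a,b,z,453.75,189.75),(T,a,-b,z,499.5,189),(T,-a,-b,z,502.25,218),(T,-a,b,z,456.25,218.25)]
sp=[(S,c,d,z,338,115.6),(S,-c,d,z,364,121.6),(S,-c,-d,z,374,100),(S,c,-d,z,347,96.4)]
print("plate");x0=[.6,-.3,0]
fit(wt,x0);fit(sp,x0);fit(wt+sp,x0)
E
```

```text
top
[0.5378 0.275 ] yaw -13.73
[[-0.1, -0.4], [0.5, -0.3], [0.5, 0.5], [-1.1, 0.2]]
side
[0.541  0.2809] yaw -14.14
[[-0.9, 0.1], [0.2, -0.0], [0.5, -0.1]]
[0.5391 0.2771] yaw -14.19
[[-0.7, -1.1], [-0.3, -0.6], [-0.6, 0.2], [-2.0, -0.5], [0.4, -0.9], [1.4, -1.0], [1.7, -1.0]]
press
[0.5408 0.2698] yaw -12.76
[[-0.4, -0.1], [0.2, -0.4], [-0.4, 0.1], [-0.1, -0.0], [0.7, 0.3]]
[0.5442 0.2718] yaw -13.38
[[0.1, -0.3], [-0.4, -0.3], [0.3, -0.2], [-0.7, -1.0], [1.1, 0.0], [0.8, 1.0], [-1.4, 0.9]]
[0.5426 0.2707] yaw -13.57
[[-0.8, -1.1], [-0.4, -0.9], [-0.6, -0.3], [-0.3, -0.9], [0.3, -0.2], [0.8, -0.5], [0.3, -0.5], [1.0, -0.3], [0.1, -1.1], [1.9, -0.1], [1.5, 0.8], [-0.6, 0.7]]
plate
[ 0.5244 -0.2505] yaw 0.67
[[0.4, 0.2], [-0.4, 0.5], [-0.2, -0.4], [0.2, -0.2]]
[ 0.5228 -0.241 ] yaw 1.19
[[0.4, 1.4], [-0.5, -0.4], [-1.3, -0.1], [1.8, -0.3]]
[ 0.5243 -0.2497] yaw 0.77
[[0.0, 0.3], [-0.8, 0.5], [-0.5, -0.4], [-0.1, -0.2], [0.7, -0.3], [-0.4, -2.0], [-1.0, -1.6], [2.3, -1.8]]
```

```bash
cat > wells.py <<'E'
from geo import *
import cv2
def wells(n,im,roi,show=0):
    x,y,w,h=roi;c=im[y:y+h,x:x+w].astype(float)
    W=np.clip(c[...,2]-.5*(c[...,0]+c[...,1])-15,0,None)
    W[(c[...,2]>c[...,0]*2.2)]=0   # orange catch
    return W
def mom(W,roi):
    v,u=np.mgrid[:W.shape[0],:W.shape[1]];u=u+roi[0];v=v+roi[1];p=np.c_[u.ravel(),v.ravel()];w=W.ravel()/W.sum()
    m=w@p;C=(p-m).T@((p-m)*w[:,None]);return m,C
G=np.array([(i,j) for i in (np.arange(8)-3.5)*.009 for j in (np.arange(12)-5.5)*.009])
E
python3 - <<'E'
from wells import *
for z in(.1414,):
  obs={}
  for n,roi in(("top",(447,184,62,40)),("side",(336,94,42,26))):
    im=cv2.imread(f"pics/{n}0.png");W=wells(n,im,roi);obs[n]=mom(W,roi);print(n,W.max(),(W>0).sum(),obs[n][0].round(2))
  for ns in(("top",),("side",),("top","side")):
    def r(q):
        o=[]
        for n in ns:
            p=proj(n,np.c_[q[:2]+G@rot(q[2]).T,np.full(96,z)]);m,C=obs[n];o+=[*(p.mean(0)-m),*(np.cov(p.T)-C)[np.triu_indices(2)]*.1]
        return np.array(o)
    s=least_squares(r,[.52,-.25,0]);print(ns,s.x[:2].round(4),np.degrees(s.x[2]).round(2),r(s.x).round(2))
E
```

```text
top 17.5 1484 [477.28 202.99]
side 34.5 363 [354.87 106.12]
('top',) [ 0.526  -0.2492] 1.78 [-0.   -0.02  0.35 -0.06  0.45]
('side',) [ 0.5292 -0.2518] 4.75 [ 0.   -0.   -0.06 -0.06  0.07]
('top', 'side') [ 0.5269 -0.2495] 2.04 [ 0.1  -0.43  0.33 -0.11  0.44  0.5   0.52  0.06 -0.19  0.05]
```

>>> servo_tool(
  steps=[
    [0.2, 0.47, 0, 0.39],
    [0.2, 0.47, 0, 0.39],
    [0.2, 0.47, 0, 0.39],
    [0.2, 0.47, 0, 0.39],
    [0.2, 0.47, 0, 0.39],
  ],
  gripper=1,
)

```text
time: 0.72
eef_pos: [0.2752, -0.3472, 0.2308]
tcp_rot: [0.958, 0.287, 0.0, -0.0]
wrist_force: [0.6, -0.4, 0.1]
grip_width: 0.998
grasp_force: 0.0
```

>>> servo_tool(
  steps=[
    [0.2, 0.47, 0, 0.39],
    [0.2, 0.47, 0, 0.39],
    [0.2, 0.47, 0, 0.39],
    [0.2, 0.47, 0, 0.39],
    [0.2, 0.47, 0, 0.39],
  ],
)

```text
time: 1.35
eef_pos: [0.3952, -0.0653, 0.2312]
tcp_rot: [0.895, 0.446, 0.0, 0.0]
wrist_force: [0.9, 0.3, -0.3]
grip_width: 1.004
grasp_force: 0.0
```

>>> servo_tool(
  steps=[
    [0.2, 0.47, 0, 0.39],
    [0.2, 0.47, 0, 0.39],
    [0.2, 0.47, 0, 0.39],
    [0.2, 0.47, 0, 0.39],
    [0.2, 0.47, 0, 0.39],
  ],
)

```text
time: 1.98
eef_pos: [0.5152, 0.2169, 0.2309]
tcp_rot: [0.807, 0.591, -0.0, 0.0]
wrist_force: [0.5, -0.3, 1.7]
grip_width: 1.002
grasp_force: 0.0
```

>>> servo_tool(
  steps=[
    [0.2, 0.47, 0, 0.39],
    [0, 0, 0, 0],
    [0, 0, 0, 0],
  ],
)

```text
time: 2.35
eef_pos: [0.5385, 0.271, 0.2305]
tcp_rot: [0.787, 0.617, -0.001, -0.0]
wrist_force: [-0.1, -0.7, 0.8]
grip_width: 1.001
grasp_force: 0.0
```

>>> servo_tool(
  steps=[
    [0.03, 0, -0.4, 0],
    [0, 0, -0.4, 0],
    [0, 0, -0.4, 0],
    [0, 0, -0.2, 0],
    [0, 0, -0.1, 0],
  ],
)

```text
time: 2.98
eef_pos: [0.5415, 0.2694, 0.0499]
tcp_rot: [0.788, 0.616, -0.001, -0.0]
wrist_force: [-0.2, 0.3, -0.1]
grip_width: 0.998
grasp_force: 0.0
```

```bash
python3 - <<'E'
from geo import *
import cv2
t=grab_frame("top");s=grab_frame("side")
cv2.imwrite("pics/d.png",np.hstack([cv2.resize(t[150:270,190:310],(400,400),interpolation=2),cv2.resize(s[190:310,230:350],(400,400),interpolation=2)]))
print(observe()["eef_pos"],observe()["wrist_force"])
E
```

```text
[0.54190351 0.26998586 0.05064619] [ 0.39952562  0.31927389 -0.45733286]
```

View pics/d.png

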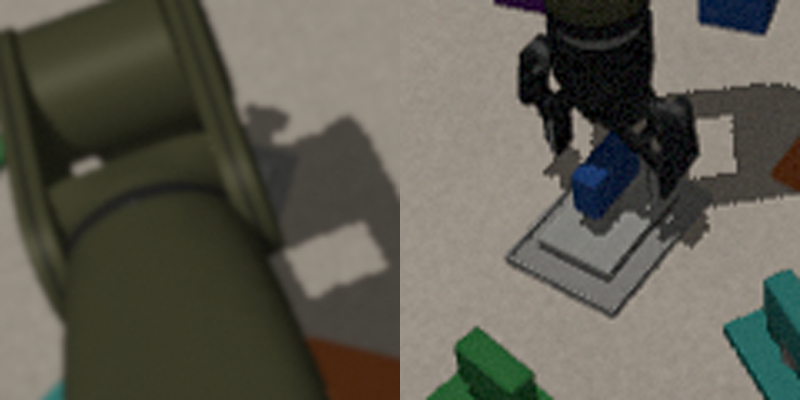

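The side view shows the fingers on either side of the blue block, at about (605,180) in the crop. I'll lower a little, grip, and lift.

>>> servo_tool(
  steps=[
    [0, 0, -0.07, 0],
    [0, 0, 0, 0],
  ],
)

```text
time: 3.32
eef_pos: [0.5429, 0.2712, 0.0435]
tcp_rot: [0.787, 0.617, 0.0, 0.0]
wrist_force: [-0.2, 0.7, 0.1]
grip_width: 1.0
grasp_force: 0.0
```

>>> servo_tool(
  steps=[
    [0, 0, 0, 0],
    [0, 0, 0, 0],
    [0, 0, 0, 0],
    [0, 0, 0, 0],
    [0, 0, 0, 0],
  ],
  gripper=-1,
)

```text
time: 3.95
eef_pos: [0.5431, 0.2713, 0.0434]
tcp_rot: [0.787, 0.617, 0.001, 0.0]
wrist_force: [1.8, 0.1, 1.8]
grip_width: 0.271
grasp_force: 60.1
```

>>> servo_tool(
  steps=[
    [0, 0, 0, 0],
    [0, 0, 0, 0],
    [0, 0, 0, 0],
  ],
)

```text
time: 4.32
eef_pos: [0.5431, 0.2713, 0.0434]
tcp_rot: [0.787, 0.617, 0.001, 0.0]
wrist_force: [2.3, 1.1, 2.7]
grip_width: 0.277
grasp_force: 60.1
```

>>> servo_tool(
  steps=[
    [0, 0, 0.05, 0],
    [0, 0, 0.2, 0],
    [0, 0, 0.4, 0],
    [0, 0, 0.45, 0],
    [0, 0, 0.45, 0],
  ],
)

```text
time: 4.95
eef_pos: [0.5409, 0.2706, 0.2283]
tcp_rot: [0.787, 0.617, -0.002, -0.001]
wrist_force: [1.2, 0.0, -4.7]
grip_width: 0.274
grasp_force: 59.6
```

>>> servo_tool(
  steps=[
    [0, 0, 0.35, 0],
    [0, 0, 0.2, 0],
    [0, 0, 0, 0],
    [-0.014, -0.234, 0, 0.15],
    [-0.014, -0.434, 0, 0.15],
  ],
)

```text
time: 5.58
eef_pos: [0.5375, 0.1909, 0.291]
tcp_rot: [0.769, 0.639, -0.003, -0.001]
wrist_force: [0.8, -0.7, -3.1]
grip_width: 0.276
grasp_force: 59.6
```

>>> servo_tool(
  steps=[
    [-0.014, -0.434, 0, 0.15],
    [-0.014, -0.434, 0, 0.15],
    [-0.014, -0.434, 0, 0.15],
    [-0.014, -0.434, 0, 0.15],
    [-0.014, -0.434, 0, 0.15],
  ],
)

```text
time: 6.2
eef_pos: [0.5291, -0.0706, 0.2913]
tcp_rot: [0.727, 0.687, -0.001, -0.002]
wrist_force: [-0.1, 0.1, -4.0]
grip_width: 0.272
grasp_force: 59.6
```

>>> servo_tool(
  steps=[
    [-0.014, -0.434, 0, 0.15],
    [-0.014, -0.434, 0, 0.15],
    [-0.014, -0.434, 0, 0.15],
    [0, -0.2, 0, 0],
    [0, 0, 0, 0],
  ],
)

```text
time: 6.82
eef_pos: [0.5248, -0.2503, 0.2921]
tcp_rot: [0.701, 0.714, -0.0, -0.002]
wrist_force: [-0.2, 0.6, -3.1]
grip_width: 0.271
grasp_force: 59.6
```

>>> servo_tool(
  steps=[
    [0, 0, -0.3, 0],
    [0, 0, -0.25, 0],
    [0, 0, -0.15, 0],
    [0, 0, 0, 0],
    [0, 0, 0, 0],
  ],
)

```text
time: 7.45
eef_pos: [0.5266, -0.2496, 0.2123]
tcp_rot: [0.699, 0.715, 0.0, 0.001]
wrist_force: [0.9, -0.2, -4.8]
grip_width: 0.273
grasp_force: 59.5
```

```bash
python3 - <<'E'
from geo import *
import cv2
t=grab_frame("top");s=grab_frame("side")
cv2.imwrite("pics/top1.png",t);cv2.imwrite("pics/side1.png",s)
k=7;c=cv2.resize(s[75:155,305:415],None,fx=k,fy=k,interpolation=2);c=cv2.convertScaleAbs(c,alpha=1.3)
for i in range(310,415,10):cv2.putText(c,str(i),((i-305)*k-10,10),0,.35,(0,0,255),1);cv2.line(c,((i-305)*k,12),((i-305)*k,18),(0,255,255))
for i in range(80,155,10):cv2.putText(c,str(i),(8,(i-75)*k+4),0,.35,(0,0,255),1);cv2.line(c,(0,(i-75)*k),(6,(i-75)*k),(0,255,255))
cv2.imwrite("pics/e.png",c)
print(observe())
E
```

```text
{'time': 7.55, 'qpos': array([-5.35203140e-01, -1.26527515e-02,  1.82380963e+00,  4.48137177e-05,
        1.32724858e+00, -5.56337676e-01]), 'qd': array([-2.79583379e-03,  6.42484478e-04,  1.77883579e-03,  9.81989533e-05,
       -3.45953026e-04,  6.10122233e-04]), 'joint_torque': array([ 8.07884219e-02, -3.73511517e+01, -3.79542911e+01,  7.08279418e-03,
        5.33098864e-03,  6.77356384e-04]), 'eef_pos': array([ 0.52669922, -0.24996707,  0.21293391]), 'tcp_rot': array([6.99598201e-01, 7.14534686e-01, 3.99359026e-04, 1.54290098e-03]), 'wrist_force': array([ 1.01662059,  0.06052515, -3.52800526]), 'wrist_torque': array([-0.02536484, -0.01121732,  0.02302172]), 'grasp_force': 59.46198105812073, 'grip_width': 0.2749813659100887}
```

View pics/e.png

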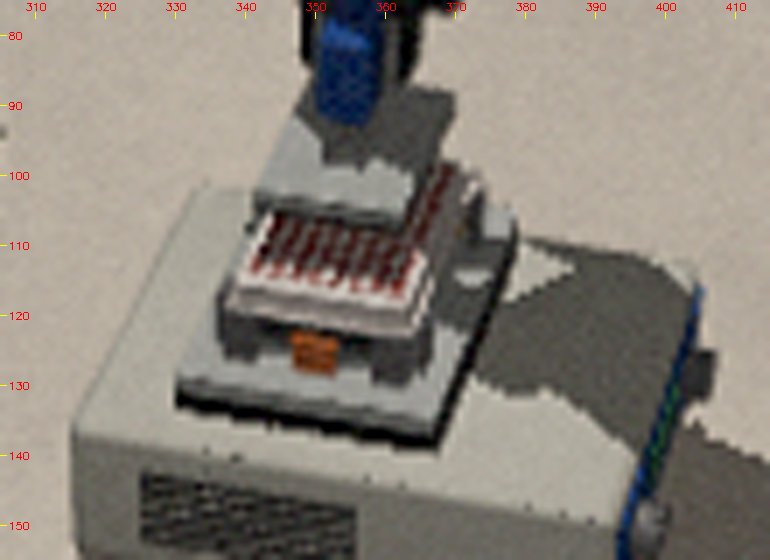

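The side view shows the sole hovering over the plate and roughly centred: its front edge runs from (341,102) to (363,105), and the front wells from (341,113) to (363,117). I'll back-project these edges to compare yaw.

```bash
cat >> geo.py <<'E'
def back(n,u,v,z):
    c=camera_params(n);E=c["extrinsics"];f=200/np.tan(np.radians(c["fov_y"]/2))
    d=E[:3,:3]@np.array([(u-c["cx"])/f,-(v-c["cy"])/f,-1]);return (E[:3,3]+d*(z-E[2,3])/d[2])[:2]
E
python3 - <<'E'
from geo import *
def ed(t,n,a,b,z):
    A=back(n,*a,z);B=back(n,*b,z);d=B-A;print(t,A.round(4),B.round(4),"len",np.linalg.norm(d).round(4),"ang",np.degrees(np.arctan2(d[1],d[0])).round(1))
f=lambda X,Y:(305+X/7,75+Y/7)
ed("sole top","side",f(405,208),f(255,190),.1845)
ed("sole bot","side",f(405,225),f(258,205),.1725)
ed("wells","side",f(405,293),f(255,268),.1414)
ed("wells R","side",f(405,293),f(447,165),.1414)
ed("deck","side",f(438,445),f(178,400),.11)
ed("deck R","side",f(438,445),f(515,225),.11)
ed("house","side",f(620,525),f(75,430),.1)
g=lambda X,Y:(412+(X-350)/4,158+Y/4)
ed("house left","top",g(412,468),g(388,38),.1)
ed("house right","top",g(772,455),g(728,34),.1)
ed("house far","top",g(728,34),g(388,38),.1)
ed("house near","top",g(772,455),g(412,468),.1)
ed("deck L","top",g(450,305),g(433,103),.11)
ed("deck near","top",g(742,297),g(450,305),.11)
ed("wells far","top",g(700,124),g(517,127),.1414)
ed("wells near","top",g(711,240),g(527,241),.1414)
E
```

```text
sole top [ 0.492  -0.2032] [ 0.5571 -0.1974] len 0.0654 ang 5.1
sole bot [ 0.4928 -0.2082] [ 0.5576 -0.2041] len 0.0649 ang 3.6
wells [ 0.4901 -0.2027] [ 0.5578 -0.2015] len 0.0678 ang 1.0
wells R [ 0.4901 -0.2027] [ 0.4983 -0.3057] len 0.1033 ang -85.4
deck [ 0.4578 -0.1423] [ 0.5736 -0.1396] len 0.1158 ang 1.3
deck R [ 0.4578 -0.1423] [ 0.4666 -0.3139] len 0.1719 ang -87.1
house [ 0.3738 -0.1245] [ 0.6138 -0.1184] len 0.2401 ang 1.5
house left [ 0.3723 -0.1417] [ 0.6198 -0.141 ] len 0.2475 ang 0.2
house right [ 0.38   -0.3402] [ 0.6226 -0.3389] len 0.2426 ang 0.3
house far [ 0.6226 -0.3389] [ 0.6198 -0.141 ] len 0.1979 ang 90.8
house near [ 0.38   -0.3402] [ 0.3723 -0.1417] len 0.1987 ang 92.2
deck L [ 0.4614 -0.1653] [ 0.5779 -0.1624] len 0.1165 ang 1.4
deck near [ 0.4663 -0.3279] [ 0.4614 -0.1653] len 0.1627 ang 91.7
wells far [ 0.5576 -0.3006] [ 0.5557 -0.1997] len 0.1009 ang 91.1
wells near [ 0.4925 -0.3007] [ 0.4917 -0.2008] len 0.0998 ang 90.5
```

Everything lines up within about 2 mm, with yaw near 1.2°. I'll approach to just above contact.

>>> servo_tool(
  steps=[
    [-0.01, 0, -0.1, 0],
    [0, 0, -0.07, 0],
    [0, 0, -0.03, 0],
    [0, 0, 0, 0],
    [0, 0, 0, 0],
  ],
)

```text
time: 8.18
eef_pos: [0.5248, -0.2498, 0.1872]
tcp_rot: [0.7, 0.714, 0.0, 0.0]
wrist_force: [0.3, 0.6, -4.3]
grip_width: 0.278
grasp_force: 59.7
```

>>> servo_tool(
  steps=[
    [0, 0, -0.006, 0],
    [0, 0, -0.006, 0],
    [0, 0, -0.006, 0],
    [0, 0, -0.006, 0],
    [0, 0, -0.006, 0],
  ],
)

```text
time: 8.8
eef_pos: [0.5246, -0.2496, 0.1833]
tcp_rot: [0.7, 0.714, -0.0, -0.0]
wrist_force: [0.0, -0.2, -4.2]
grip_width: 0.274
grasp_force: 59.7
```

>>> servo_tool(
  steps=[
    [0, 0, -0.006, 0],
    [0, 0, -0.006, 0],
    [0, 0, -0.006, 0],
    [0, 0, -0.006, 0],
    [0, 0, -0.006, 0],
  ],
)

```text
time: 9.43
eef_pos: [0.5246, -0.2497, 0.1801]
tcp_rot: [0.7, 0.714, 0.0, 0.0]
wrist_force: [-1.7, 0.6, 0.4]
grip_width: 0.272
grasp_force: 60.1
```

>>> servo_tool(
  steps=[
    [0, 0, -0.006, 0],
    [0, 0, -0.006, 0],
    [0, 0, -0.006, 0],
    [0, 0, -0.006, 0],
    [0, 0, -0.006, 0],
  ],
)

```text
time: 10.05
eef_pos: [0.5246, -0.2497, 0.1762]
tcp_rot: [0.7, 0.714, 0.0, 0.0]
wrist_force: [-1.9, -0.3, 0.9]
grip_width: 0.273
grasp_force: 60.2
```

```bash
python3 - <<'E'
from geo import *
o=observe();print(o["wrist_force"],o["wrist_torque"],o["eef_pos"],o["tcp_rot"])
E
```

```text
[-1.92568977 -0.26896468  0.88784221] [ 0.16813456  0.44098901 -0.01843131] [ 0.52461686 -0.24966775  0.17618481] [6.99693217e-01 7.14443418e-01 8.29110639e-06 6.97017837e-05]
```

>>> servo_tool(
  steps=[
    [0, 0, -0.006, 0],
    [0, 0, -0.006, 0],
    [0, 0, -0.006, 0],
    [0, 0, -0.006, 0],
  ],
)

```text
time: 10.55
eef_pos: [0.5247, -0.2497, 0.1738]
tcp_rot: [0.7, 0.714, 0.0, 0.0]
wrist_force: [-2.5, 2.3, 4.7]
grip_width: 0.272
grasp_force: 60.7
```

>>> servo_tool(
  steps=[
    [0, 0, -0.003, 0],
    [0, 0, -0.003, 0],
    [0, 0, -0.003, 0],
    [0, 0, -0.003, 0],
  ],
)

```text
time: 11.05
eef_pos: [0.5247, -0.2497, 0.1721]
tcp_rot: [0.7, 0.714, 0.0, 0.0]
wrist_force: [-3.1, 1.6, 5.4]
grip_width: 0.277
grasp_force: 60.8
```

>>> servo_tool(
  steps=[
    [-0.003, 0, -0.003, 0],
    [0, 0, -0.003, 0],
  ],
)

```text
time: 11.3
eef_pos: [0.5247, -0.2497, 0.1716]
tcp_rot: [0.7, 0.714, 0.0, 0.001]
wrist_force: [-2.2, 2.0, 5.9]
grip_width: 0.271
grasp_force: 60.8
```

>>> servo_tool(
  steps=[
    [0, 0, -0.003, 0],
    [0, 0, -0.003, 0],
  ],
)

```text
time: 11.55
eef_pos: [0.5247, -0.2498, 0.1714]
tcp_rot: [0.7, 0.714, 0.0, 0.001]
wrist_force: [-3.2, 1.6, 8.2]
grip_width: 0.272
grasp_force: 61.2
```

>>> servo_tool(
  steps=[
    [0, 0, -0.002, 0],
    [0, 0, 0, 0],
  ],
)

```text
time: 11.8
eef_pos: [0.5247, -0.2498, 0.1701]
tcp_rot: [0.7, 0.714, 0.0, 0.001]
wrist_force: [-1.0, 0.8, 2.5]
grip_width: 0.275
grasp_force: 60.6
```

```bash
python3 - <<'E'
from geo import *
o=observe();print(o["wrist_force"],o["wrist_torque"],o["eef_pos"],o["tcp_rot"])
E
```

```text
[-0.96266121  0.84847916  2.46206293] [ 0.07188352  0.13583137 -0.03310684] [ 0.52467128 -0.24976287  0.17007944] [6.99688453e-01 7.14447712e-01 3.15976231e-04 6.59861817e-04]
```

The catches snapped over: the plate dropped 1.3 mm and the force fell. Now I'll bear on the block.

>>> servo_tool(
  steps=[
    [0, 0, -0.003, 0],
    [0, 0, -0.003, 0],
  ],
)

```text
time: 12.05
eef_pos: [0.5247, -0.2498, 0.1695]
tcp_rot: [0.7, 0.714, 0.0, 0.001]
wrist_force: [1.4, 0.9, 3.6]
grip_width: 0.272
grasp_force: 60.6
```

>>> servo_tool(
  steps=[
    [0, 0, -0.003, 0],
    [0, 0, 0, 0],
  ],
)

```text
time: 12.3
eef_pos: [0.5246, -0.2498, 0.1692]
tcp_rot: [0.7, 0.714, 0.0, 0.001]
wrist_force: [1.1, 0.9, 2.6]
grip_width: 0.275
grasp_force: 60.5
```

>>> servo_tool(
  steps=[
    [0, 0, -0.003, 0],
    [0, 0, 0, 0],
  ],
)

```text
time: 12.55
eef_pos: [0.5246, -0.2497, 0.1689]
tcp_rot: [0.7, 0.714, 0.0, 0.0]
wrist_force: [2.0, 0.0, 3.2]
grip_width: 0.271
grasp_force: 60.5
```

>>> servo_tool(
  steps=[
    [0, 0, -0.003, 0],
    [0, 0, 0, 0],
  ],
)

```text
time: 12.8
eef_pos: [0.5246, -0.2497, 0.1686]
tcp_rot: [0.7, 0.714, 0.0, 0.0]
wrist_force: [2.5, 0.5, 2.7]
grip_width: 0.269
grasp_force: 60.6
```

>>> servo_tool(
  steps=[
    [0.001, 0, -0.003, 0],
    [0, 0, -0.003, 0],
  ],
)

```text
time: 13.05
eef_pos: [0.5245, -0.2497, 0.1677]
tcp_rot: [0.7, 0.714, 0.0, 0.0]
wrist_force: [1.0, 0.3, 1.7]
grip_width: 0.274
grasp_force: 60.4
```

>>> servo_tool(
  steps=[
    [0, 0, -0.003, 0],
    [0, 0, 0, 0],
  ],
)

```text
time: 13.3
eef_pos: [0.5245, -0.2497, 0.1672]
tcp_rot: [0.7, 0.714, 0.0, 0.0]
wrist_force: [3.1, -0.2, 3.9]
grip_width: 0.274
grasp_force: 60.5
```

>>> servo_tool(
  steps=[
    [0, 0, -0.003, 0],
    [0, 0, 0, 0],
  ],
)

```text
time: 13.55
eef_pos: [0.5244, -0.2497, 0.1669]
tcp_rot: [0.7, 0.714, 0.0, 0.0]
wrist_force: [3.6, -0.3, 2.9]
grip_width: 0.275
grasp_force: 60.5
```

>>> servo_tool(
  steps=[
    [0.002, 0, -0.003, 0],
    [0, 0, 0, 0],
  ],
)

```text
time: 13.8
eef_pos: [0.5245, -0.2497, 0.1667]
tcp_rot: [0.7, 0.714, -0.0, -0.0]
wrist_force: [1.9, -0.5, 3.4]
grip_width: 0.273
grasp_force: 60.8
```

>>> servo_tool(
  steps=[
    [0, 0, -0.003, 0],
    [0, 0, 0, 0],
  ],
)

```text
time: 14.05
eef_pos: [0.5245, -0.2498, 0.1666]
tcp_rot: [0.7, 0.714, -0.0, 0.0]
wrist_force: [1.2, -0.3, 5.0]
grip_width: 0.274
grasp_force: 60.9
```

>>> servo_tool(
  steps=[
    [0, 0, -0.003, 0],
    [0, 0, 0, 0],
  ],
)

```text
time: 14.3
eef_pos: [0.5245, -0.2498, 0.1666]
tcp_rot: [0.7, 0.714, -0.0, 0.0]
wrist_force: [1.3, 1.2, 6.9]
grip_width: 0.272
grasp_force: 61.1
```

>>> servo_tool(
  steps=[
    [0, 0, -0.003, 0],
    [0, 0, 0, 0],
  ],
)

```text
time: 14.55
eef_pos: [0.5245, -0.2497, 0.1666]
tcp_rot: [0.7, 0.714, -0.0, 0.0]
wrist_force: [0.8, 0.7, 8.1]
grip_width: 0.276
grasp_force: 61.2
```

>>> servo_tool(
  steps=[
    [0, 0, -0.002, 0],
    [0, 0, 0, 0],
  ],
)

```text
time: 14.8
eef_pos: [0.5245, -0.2498, 0.1666]
tcp_rot: [0.7, 0.714, -0.0, 0.0]
wrist_force: [-0.2, 1.5, 7.9]
grip_width: 0.274
grasp_force: 61.3
```

>>> servo_tool(
  steps=[
    [0, 0, -0.003, 0],
    [0, 0, 0, 0],
    [0, 0, 0, 0],
  ],
)

```text
time: 15.18
eef_pos: [0.5246, -0.2497, 0.1666]
tcp_rot: [0.7, 0.714, -0.0, 0.0]
wrist_force: [-0.9, 1.1, 10.6]
grip_width: 0.277
grasp_force: 61.4
```

```bash
python3 - <<'E'
from geo import *
import cv2
s=grab_frame("side");cv2.imwrite("pics/side2.png",s)
a=cv2.resize(cv2.imread("pics/side1.png")[85:150,320:385],(390,390),interpolation=2);b=cv2.resize(s[85:150,320:385],(390,390),interpolation=2)
cv2.imwrite("pics/f.png",cv2.convertScaleAbs(np.hstack([a,b]),alpha=1.4))
o=observe();print(o["wrist_force"],o["wrist_torque"])
E
```

```text
[-1.15778594  1.9486582  10.04665759] [0.23913295 0.00907707 0.00134091]
```

View pics/f.png

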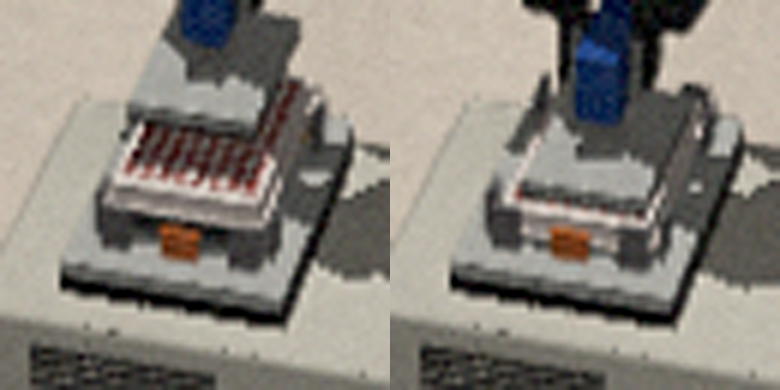

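The right half shows the plate low between the lugs, with the orange catch at (570,243) over its foot and the sole level. There's about 14.5 N on a hard stop. I'll ease off slowly and watch whether the plate follows.

>>> servo_tool(
  steps=[
    [0, 0, 0.006, 0],
    [0, 0, 0.006, 0],
    [0, 0, 0.006, 0],
    [0, 0, 0, 0],
  ],
)

```text
time: 15.72
eef_pos: [0.5245, -0.2497, 0.1668]
tcp_rot: [0.7, 0.714, -0.0, -0.0]
wrist_force: [3.3, -1.3, 2.8]
grip_width: 0.277
grasp_force: 60.5
```

>>> servo_tool(
  steps=[
    [0, 0, 0.006, 0],
    [0, 0, 0.006, 0],
    [0, 0, 0, 0],
  ],
)

```text
time: 16.1
eef_pos: [0.5239, -0.2494, 0.1677]
tcp_rot: [0.7, 0.714, -0.0, -0.001]
wrist_force: [1.4, -0.5, 1.2]
grip_width: 0.275
grasp_force: 60.2
```

>>> servo_tool(
  steps=[
    [0, 0, 0.006, 0],
    [0, 0, 0, 0],
  ],
)

```text
time: 16.35
eef_pos: [0.5235, -0.2491, 0.1678]
tcp_rot: [0.7, 0.714, -0.001, -0.002]
wrist_force: [-0.8, 0.3, -2.1]
grip_width: 0.268
grasp_force: 59.8
```

>>> servo_tool(
  steps=[
    [0, 0, 0.006, 0],
    [0, 0, 0, 0],
  ],
)

```text
time: 16.6
eef_pos: [0.524, -0.2493, 0.1691]
tcp_rot: [0.7, 0.714, -0.0, -0.001]
wrist_force: [0.1, 0.1, -4.0]
grip_width: 0.271
grasp_force: 59.6
```

The force dropped to the press's own weight at z = 0.169, so the plate is held down. I'll lift and return.

>>> servo_tool(
  steps=[
    [0, 0, 0.05, 0],
    [0, 0, 0.2, 0],
    [0, 0, 0.4, 0],
    [0, 0, 0.35, 0],
    [0, 0, 0.1, 0],
  ],
)

```text
time: 17.23
eef_pos: [0.5258, -0.2504, 0.3063]
tcp_rot: [0.7, 0.714, 0.001, 0.003]
wrist_force: [-0.2, -0.2, -4.4]
grip_width: 0.274
grasp_force: 59.9
```

>>> servo_tool(
  steps=[
    [0.012, 0.2, 0, -0.15],
    [0.012, 0.4, 0, -0.15],
    [0.012, 0.434, 0, -0.15],
    [0.012, 0.434, 0, -0.15],
    [0.012, 0.434, 0, -0.15],
  ],
)

```text
time: 17.85
eef_pos: [0.5309, -0.0197, 0.2999]
tcp_rot: [0.745, 0.667, -0.001, -0.001]
wrist_force: [0.6, -1.4, -4.1]
grip_width: 0.275
grasp_force: 59.7
```

>>> servo_tool(
  steps=[
    [0.012, 0.434, 0, -0.15],
    [0.012, 0.434, 0, -0.15],
    [0.012, 0.434, 0, -0.15],
    [0.012, 0.434, 0, -0.15],
    [0.012, 0.434, 0, -0.15],
  ],
)

```text
time: 18.48
eef_pos: [0.5381, 0.2405, 0.2998]
tcp_rot: [0.787, 0.617, -0.001, -0.0]
wrist_force: [1.0, -1.5, -3.4]
grip_width: 0.273
grasp_force: 59.7
```

>>> servo_tool(
  steps=[
    [0, 0.25, 0, 0],
    [0, 0.067, 0, 0],
    [0, 0, 0, 0],
    [0, 0, 0, 0],
  ],
)

```text
time: 18.98
eef_pos: [0.539, 0.2759, 0.3014]
tcp_rot: [0.787, 0.617, -0.0, 0.0]
wrist_force: [0.9, -0.7, -3.7]
grip_width: 0.274
grasp_force: 59.6
```

```bash
python3 - <<'E'
from geo import *
import cv2
t=grab_frame("top");cv2.imwrite("pics/top3.png",t)
cv2.imwrite("pics/g.png",cv2.convertScaleAbs(cv2.resize(t[160:285,410:525],None,fx=4,fy=4,interpolation=2),alpha=1.3))
print(observe()["eef_pos"],observe()["tcp_rot"])
E
```

```text
[0.53908459 0.27586851 0.3016506 ] [ 7.87394356e-01  6.16449551e-01 -2.60893031e-04  1.02478701e-04]
```

View pics/g.png

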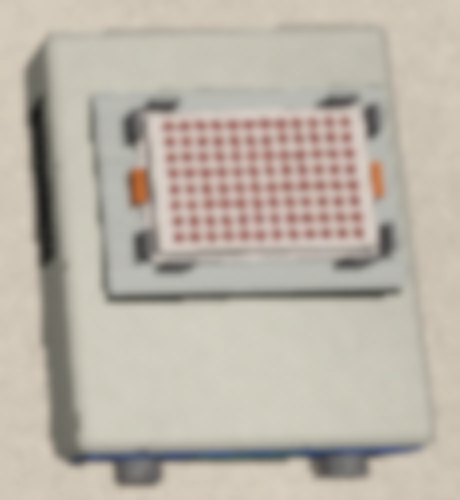

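The top view shows the plate sitting low and square in the nest, with both orange catches visible at (138,186) and (377,180) in the crop. Now I'll lower the press into the tray.

>>> servo_tool(
  steps=[
    [0, 0, -0.45, 0],
    [0, 0, -0.45, 0],
    [0, 0, -0.45, 0],
    [0, 0, -0.4, 0],
    [0, 0, -0.2, 0],
  ],
)

```text
time: 19.65
eef_pos: [0.5372, 0.2751, 0.0643]
tcp_rot: [0.787, 0.616, -0.003, -0.001]
wrist_force: [1.4, -0.5, -3.7]
grip_width: 0.273
grasp_force: 59.6
```

>>> servo_tool(
  steps=[
    [0, 0, -0.1, 0],
    [0, 0, -0.02, 0],
    [0, 0, -0.02, 0],
    [0, 0, -0.02, 0],
    [0, 0, 0, 0],
  ],
)

```text
time: 20.27
eef_pos: [0.5393, 0.2772, 0.0493]
tcp_rot: [0.787, 0.617, 0.0, 0.0]
wrist_force: [0.5, -0.8, -3.8]
grip_width: 0.271
grasp_force: 59.6
```

>>> servo_tool(
  steps=[
    [0, 0, -0.015, 0],
    [0, 0, -0.015, 0],
    [0, 0, -0.01, 0],
    [0, 0, 0, 0],
  ],
)

```text
time: 20.78
eef_pos: [0.5388, 0.277, 0.0436]
tcp_rot: [0.787, 0.617, -0.0, -0.0]
wrist_force: [0.4, -1.1, -3.3]
grip_width: 0.272
grasp_force: 59.6
```

>>> servo_tool(
  steps=[
    [0, 0, -0.006, 0],
    [0, 0, -0.006, 0],
    [0, 0, 0, 0],
  ],
)

```text
time: 21.15
eef_pos: [0.5393, 0.2772, 0.0434]
tcp_rot: [0.787, 0.617, 0.0, 0.0]
wrist_force: [-3.7, -1.6, 3.6]
grip_width: 0.275
grasp_force: 60.7
```

The press is on the floor. I'll release and retreat straight up.

>>> servo_tool(
  steps=[
    [0, 0, 0.003, 0],
    [0, 0, 0, 0],
    [0, 0, 0, 0],
    [0, 0, 0, 0],
    [0, 0, 0, 0],
  ],
  gripper=1,
)

```text
time: 21.78
eef_pos: [0.539, 0.2771, 0.0427]
tcp_rot: [0.787, 0.617, 0.0, -0.0]
wrist_force: [-0.7, 0.2, -0.0]
grip_width: 1.003
grasp_force: 0.0
```

>>> servo_tool(
  steps=[
    [0, 0, 0, 0],
    [0, 0, 0.1, 0],
    [0, 0, 0.3, 0],
    [0, 0, 0.4, 0],
    [0, 0, 0.4, 0],
  ],
)

```text
time: 22.4
eef_pos: [0.5389, 0.277, 0.1891]
tcp_rot: [0.787, 0.617, 0.0, 0.0]
wrist_force: [0.3, 0.1, 0.1]
grip_width: 0.998
grasp_force: 0.0
```

>>> servo_tool(
  steps=[
    [-0.1, -0.3, 0.2, 0],
    [-0.1, -0.45, 0, 0],
    [-0.1, -0.45, 0, 0],
    [-0.1, -0.3, 0, 0],
    [0, 0, 0, 0],
  ],
)

```text
time: 23.02
eef_pos: [0.4906, 0.0953, 0.2119]
tcp_rot: [0.788, 0.616, 0.001, 0.001]
wrist_force: [0.5, 0.3, 0.1]
grip_width: 1.0
grasp_force: 0.0
```

```bash
python3 - <<'E'
from geo import *
import cv2
t=grab_frame("top");s=grab_frame("side")
cv2.imwrite("pics/h.png",cv2.convertScaleAbs(np.hstack([cv2.resize(t[170:250,200:290],None,fx=4.4,fy=4.4,interpolation=2)[:352],cv2.resize(s[215:295,250:335],None,fx=4.4,fy=4.4,interpolation=2)[:352]]),alpha=1.3))
print(observe()["eef_pos"])
E
```

```text
[0.4912816  0.09708105 0.21174684]
```

View pics/h.png

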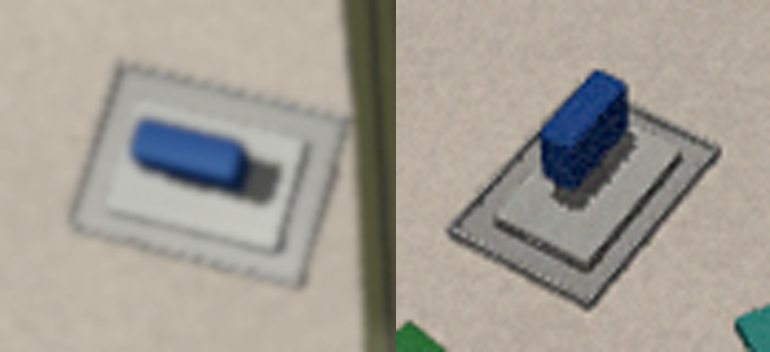

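Both views show the press upright and central in the tray, and the gripper is clear of it.

```bash
python3 -c "
from station import *
print(finish_job())"
```

```text
the job is handed in; nothing more can be done
None
```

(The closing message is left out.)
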